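# Fetch the red-lidded jar from the sliding-top chilled case

## Robot

A 7-joint arm with a two-finger parallel gripper is mounted at the origin on the work surface. World frame = base frame: x ahead of the robot, y to its left, z up, the work surface at z = 0. Lengths are in mm, angles in rad, forces in N, time in s.
With the tool pointing down it reaches from about 400 to 875 mm from the base axis. Payload 4.4 kg.
Tool frame: the origin (TCP) lies midway between the tips of the shut fingers; the grasp point (between the pads) lies 19 mm behind it; z points along the fingers, y is the line along which they close (so a half turn about z gives the same grasp; the last joint's range is limited). The gripper opens to 85 mm and grips with 20 to 120 N. Pads are 22 mm wide; open, the fingers measure 114 mm over their backs; the gripper's body (76 mm by 85 mm) begins 54 mm behind the grasp point. The pads swing forward as they close: fully open they stand 13 mm farther back than shut.
Start: joints at [-1.337, 0.628, 0.038, 1.517, -0.027, 0.996, -0.02], TCP at [191.94, 621.029, 231.313] pointing down, gripper open.
Joint ranges: [-3.06, 3.06], [-0.37, 2.12], [-1.25, 1.32], [0.18, 2.47], [-1.1, 4.24], [0.23, 1.98], [-2.94, 2.94]. Speed limits (rad/s): [2.57, 2.57, 3.14, 3.14, 3.14, 3.14, 3.14].

## Interface

Orientations are given as [roll, pitch, yaw] about the fixed x, y, z axes, in that order (R = Rz(yaw) Ry(pitch) Rx(roll)).
In Python, from cell import read_state, get_image, finish_job gives the robot as it stands.
- The arm moves only by the tool send_rows, never from a script. Its argument "series" is a list of rows, each an object of numbers: "ax", "ay", "az": the turn, a rotation vector about the tool's x, y, z in rad; "dx", "dy", "dz": the shift along the tool's x, y, z in cm; "hand": the closure, from 0 (fully open) to 1 (shut). In form: [{"ax": .., "ay": .., "az": .., "dx": .., "dy": .., "dz": .., "hand": ..}, ...]. A call has 1 to 10 rows; each row is the pose to reach, as a shift and turn from the pose commanded when the call began, along the tool's axes at that moment; what a row does not reach only later rows make up. A row lasts 1/10 s, in which the tool goes at most 50 mm and 8.59 degrees, less where a joint would pass 70% of its speed; a pose out of reach is approached as far as the arm can. A call with a gripper value outside its range is refused whole. The fingers move at their own pace and stop on an object; the grip force is fixed at half the most. Time passes only in rows, so rows that repeat a pose let the fingers close. It gives the time, the measured TCP pose, the force, the opening and the grip force at its end, in the units of the state.
- read_state(): the state, without advancing time (a new reading comes with each control period).
- get_image(name): name is "scene" or "top" or "wrist"; returns a dict with "pixels" (420x560x3 uint8, red, green, blue), "mtx" (3x3 intrinsics, pixels), "R" (3x3) and "t" (3): a world point X has camera coordinates R X + t. Camera axes: x right, y down, z forward; pixel columns grow to the right and rows downward; lengths in mm; the calibration is good to about 2 mm. A picture is of the moment at which its call begins. There is no depth.
- finish_job(): hands the job in; it is judged then, once.
The state is a dict: "clock": time; "qpos": joint angles; "qd": joint speeds; "tau": joint torques, N m; "eef_pos": TCP position; "tool_rot": TCP orientation; "force": force on the tool from outside, world axes, zero at the start; "torque": the same for the moment, N m; "width": finger opening in mm; "gripper_force": force on a finger pad.
Only numpy, scipy, OpenCV 4.12 (cv2) and the standard library are available. Lean on these libraries where they do the work, as an engineer would, in place of code of your own. Each camera call takes 0.05 s, during which the arm holds its last target. There are 200 camera calls.

## Task

The white chilled case is closed by two clear sliding doors on its top. Slide the door that covers the jar with the red lid all the way over towards the other door, leaving that other door shut, then lift the red-lidded jar out and set it down gently, standing upright, on the floor of the black food crate beside the case.

Things in the scene. Friction and masses are not known exactly. Their poses are not given: they have to be found in the camera images.
- red_jar: The jar to fetch: closed, upright, 58 mm in diameter, 100 mm tall, red lid on top, about 0.3 kg. Origin: centre of its underside; z up its axis. It starts under one of the case's two doors, left or right (the one whose handle is nearer); a like jar with a yellow lid stands under the other. Its top lies 10 mm below the right door's underside, so a shut door keeps it in.
- case: White chilled case, fixed; 250 mm in its x, 470 mm in its y, rim 169 mm high. Origin: centre of its underside, y to its left, x away from the robot. Inner floor 30 mm above the table. Two flat clear doors, 230 mm wide in y, lie side by side on top; they slide along y, the left one 14 mm above the right one. A fully open door bares 165 by 220 mm, 25 mm or more clear round the jar.
- left_grip (a point): Top centre of the blue bar handle of the case's left (+y) door, 205 mm above the table. Bar 70 mm along x, 14 mm thick along y, 39 mm tall; nothing else on the case reaches to within 35 mm below its top. Slides along the case's -y towards the other handle, 165 mm from shut to stop (starts 0 to 12 mm open), friction about 2 N, stays put. Handles: 410 mm apart when both doors are shut.
- right_grip (a point): Top centre of the like blue handle of the case's right (-y) door, also 205 mm above the table; the bar is 70 mm along x, 14 mm thick along y, 53 mm tall. This door slides along the case's +y, under the left door, towards the left handle: 165 mm from shut to stop (starts 0 to 12 mm open), friction about 2 N, stays put. With one door at its stop, the handles are about 245 mm apart.
- crate: Black open plastic crate, 340 mm (its x) by 220 mm (its y), 100 mm high, walls and floor 6 mm thick, fixed. Origin: centre of its underside; z up, x away from the robot. Two tins, 68 mm in diameter and 85 mm tall, stand in its far (+x) half, from 60 mm beyond its middle; the near half is empty.

How it is judged:
By the outcome, as a careful person would: the job done as asked, in the order asked, and still so for the second after the job is handed in, with the robot touching nothing.
It also fails if it takes over 54 s, if anything falls off the work surface, if the arm or the gripper's body presses on something with over 40 N, if the wrist force passes 120 N, or if a joint passes its speed limit or range.

## Working session

There is one attempt and no reset: what is moved stays moved. The work goes in short steps, Python scripts to look and compute and a tool call to move; the robot and the scene stay as the last step left them, time stands still between calls to the robot, and variables do not carry over. Pictures are saved under pics/ and viewed, at most 10 in all, crops included, and the job is handed in when it is done.

Besides the shell and the picture viewer there is one more tool, called as a command line: name --argument value ..., lists and objects as JSON in quotes. send_rows: Moves the arm, as the interface text tells. Its arguments: {"type":"object","properties":{"series":{"type":"array","items":{"type":"object","properties":{"ax":{"type":"number"},"ay":{"type":"number"},"az":{"type":"number"},"dx":{"type":"number"},"dy":{"type":"number"},"dz":{"type":"number"},"hand":{"type":"number"}}}}},"required":["series"]}

```bash
mkdir -p pics; cat > h.py <<'E'
import numpy as np, cv2
from cell import read_state, get_image, finish_job
def snap(name, fn=None):
    im=get_image(name)
    if fn: cv2.imwrite('pics/'+fn, cv2.cvtColor(im['pixels'],cv2.COLOR_RGB2BGR))
    return im
def ray(im,u,v,z):
    R,t,K=[np.array(im[k],float) for k in('R','t','mtx')]
    c=-R.T@t; d=R.T@np.linalg.solve(K,[u,v,1]); return c+d*(z-c[2])/d[2]
def blobs(im,lo,hi,amin=30):
    m=cv2.inRange(cv2.cvtColor(im['pixels'],cv2.COLOR_RGB2HSV),np.array(lo),np.array(hi))
    n,l,s,c=cv2.connectedComponentsWithStats(m)
    return m,[(s[i].tolist(),c[i].round(1).tolist()) for i in range(1,n) if s[i][4]>=amin]
E
python3 - <<'E'
from h import *
for n in('top','scene'):
    im=snap(n,n+'0.png'); print(n,(-np.array(im['R']).T@im['t']).round())
    print('blue',blobs(im,(100,120,60),(130,255,255))[1]);print('red',blobs(im,(0,130,80),(8,255,255))[1])
print(read_state())
E
```

```text
top [ 388.  -11. 1071.]
blue [([109, 84, 29, 15, 151], [122.9, 91.1]), ([135, 95, 25, 27, 170], [150.6, 114.5]), ([126, 101, 11, 9, 70], [131.0, 105.1]), ([126, 206, 15, 33, 371], [133.0, 222.1]), ([306, 215, 8, 32, 216], [309.7, 230.6])]
red [([324, 65, 41, 10, 400], [343.6, 69.5]), ([324, 77, 41, 11, 422], [344.3, 82.3]), ([271, 220, 19, 20, 299], [279.8, 229.4])]
scene [ 536.  524. 1358.]
blue [([293, 169, 28, 13, 274], [306.0, 174.7]), ([281, 338, 32, 9, 227], [296.5, 342.1]), ([138, 350, 11, 31, 67], [143.1, 365.1]), ([155, 357, 7, 10, 49], [158.2, 361.4])]
red [([139, 128, 14, 36, 356], [145.8, 145.6]), ([153, 129, 15, 35, 376], [160.1, 146.2])]
{'clock': 0.1, 'qpos': array([-1.33681407,  0.6292414 ,  0.03844946,  1.51827524, -0.02699495,
        0.99629448, -0.01999024]), 'qd': array([-0.00048899, -0.00098939, -0.00023368, -0.00090226,  0.00019432,
       -0.00099123,  0.00106832]), 'tau': array([ 3.04315668e-03, -5.64530182e+01,  1.23056743e+00, -1.93969059e+01,
        1.13409743e-02,  5.53272359e-03,  5.42880386e-06]), 'eef_pos': array([191.76212468, 620.48217514, 230.48674104]), 'tool_rot': array([-3.13989242e+00,  2.35911286e-05,  2.84181896e+00]), 'force': array([0.79810534, 0.80227864, 0.54934251]), 'torque': array([-0.00526629,  0.05222452, -0.03442397]), 'gripper_force': 0.0, 'width': 85.17175524194967}
```

View pics/top0.png

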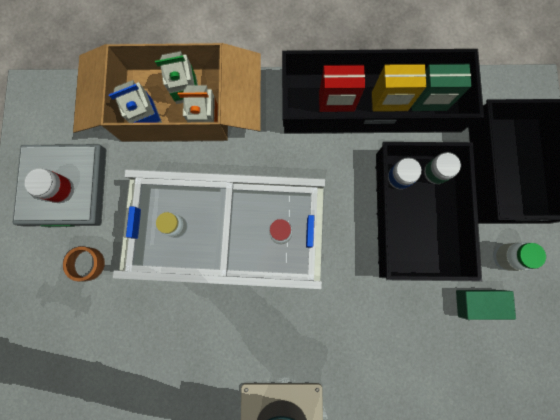

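View pics/scene0.png

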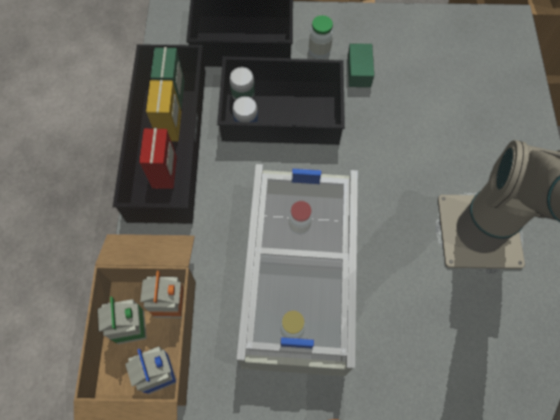

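The red jar stands under the right (-y) door: in the top view its lid is at (280,229), the right handle at (310,231) and the left handle at (133,222). The target crate is the one with two white tins, spanning about (380–480, 142–280).

```bash
python3 - <<'E'
from h import *
def pt(a,u,b,v): # two-view triangulation
    P=lambda im:np.array(im['mtx'])@np.c_[im['R'],np.array(im['t'])]
    X=cv2.triangulatePoints(P(a),P(b),np.array(u,float).reshape(2,1),np.array(v,float).reshape(2,1)).ravel();return (X[:3]/X[3]).round(1)
ims={n:snap(n) for n in('top','scene')}
t=ims['top'];print('f',t['mtx'])
for n,im in ims.items():
    m,b=blobs(im,(100,120,60),(130,255,255))
    for s,c in b:
        if s[4]<200: continue
        ys,xs=np.nonzero(m[s[1]:s[1]+s[3],s[0]:s[0]+s[2]])
        bx=cv2.boxPoints(cv2.minAreaRect(np.c_[xs+s[0],ys+s[1]].astype(np.float32)))
        print(n,'handle corners@205',[ray(im,*p,205)[:2].round().tolist() for p in bx],'cen',ray(im,*c,205).round())
    hsv=cv2.cvtColor(im['pixels'],cv2.COLOR_RGB2HSV)
m,b=blobs(t,(0,110,60),(10,255,255));print('lid top',[ray(t,*c,130).round() for s,c in b if 260<c[0]<300])
m,b=blobs(ims['scene'],(0,80,60),(10,255,255));m2,b2=blobs(ims['scene'],(170,80,60),(180,255,255))
print('lid scene',[(s,c,ray(ims['scene'],*c,130).round()) for s,c in b+b2 if 285<c[0]<320 and 195<c[1]<230])
for p in [(380,142),(474,142),(481,280),(386,280)]: print('crate rim',p,ray(t,*p,100).round())
for p in [(219,143),(222,59),(344,60),(344,142)]: print('crate rim scene',p,ray(ims['scene'],*p,100).round())
for p in [(127,172),(324,180),(321,286),(115,277)]: print('case',p,ray(t,*p,169).round())
for im,hs in((t,[(408,170),(446,163)]),): print('tins',[ray(im,*p,85).round() for p in hs])
c=t['pixels'][190:270,260:340];c2=t['pixels'][130:290,370:490]
cv2.imwrite('pics/c.png',cv2.cvtColor(np.hstack([cv2.resize(c,(400,400)),cv2.resize(c2[:,:],(360,400))]),cv2.COLOR_RGB2BGR))
E
```

```text
f [[395.08296275   0.         280.36120139]
 [  0.         395.08296275 206.29735829]
 [  0.           0.           1.        ]]
top handle corners@205 [[462.0, 340.0], [531.0, 337.0], [528.0, 310.0], [459.0, 314.0]] cen [494. 325. 205.]
top handle corners@205 [[440.0, -56.0], [509.0, -60.0], [508.0, -75.0], [439.0, -71.0]] cen [474. -65. 205.]
scene handle corners@205 [[508.0, -43.0], [507.0, -74.0], [442.0, -70.0], [444.0, -40.0]] cen [476. -58. 205.]
scene handle corners@205 [[531.0, 339.0], [530.0, 325.0], [464.0, 328.0], [466.0, 343.0]] cen [498. 334. 205.]
lid top [array([484.,   1., 130.])]
lid scene [([292, 202, 19, 18, 281], [300.7, 210.5], array([485.,   2., 130.]))]
crate rim (380, 142) [ 709. -255.  100.]
crate rim (474, 142) [ 707. -493.  100.]
crate rim (481, 280) [ 363. -481.  100.]
crate rim (386, 280) [ 364. -254.  100.]
crate rim scene (219, 143) [ 701. -202.  100.]
crate rim scene (222, 59) [ 709. -479.  100.]
crate rim scene (344, 60) [ 359. -482.  100.]
crate rim scene (344, 142) [ 368. -211.  100.]
case (127, 172) [618. 360. 169.]
case (324, 180) [ 595. -103.  169.]
case (321, 286) [353. -91. 169.]
case (115, 277) [375. 373. 169.]
tins [array([ 639., -327.,   85.]), array([ 657., -424.,   85.])]
```

View pics/c.png

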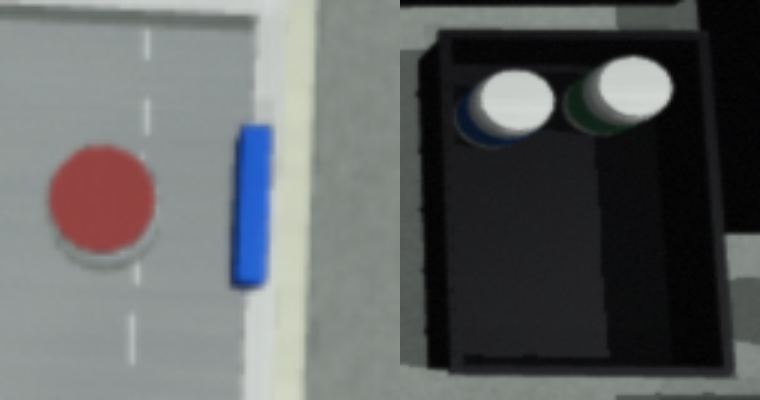

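```bash
cat >> h.py <<'E'
from scipy.spatial.transform import Rotation as Ro
def go(p,yaw,p0=None,r0=None,roll=np.pi):
    s=read_state(); p0=s['eef_pos'] if p0 is None else p0; r0=s['tool_rot'] if r0 is None else r0
    A=Ro.from_euler('xyz',r0); B=Ro.from_euler('xyz',[roll,0,yaw])
    print('d cm',(A.inv().apply(np.array(p)-p0)/10).round(2),'a',(A.inv()*B).as_rotvec().round(3))
E
python3 - <<'E'
from h import *
p0=[191.94,621.03,231.31];r=[np.pi,0,2.8418]
go([380,250,280],3.084,p0,r)
go([474,-66,250],3.084,[380,250,280],[np.pi,0,3.084])
E
```

```text
d cm [-28.92 -29.89  -4.87] a [ 0.     0.    -0.242]
d cm [-11.2  -31.01   3.  ] a [0. 0. 0.]
```

send_rows --series '[{"dx": -28.9, "dy": -29.9, "dz": -4.9, "az": -0.242, "hand": 0}, {"dx": -28.9, "dy": -29.9, "dz": -4.9, "az": -0.242, "hand": 0}, {"dx": -28.9, "dy": -29.9, "dz": -4.9, "az": -0.242, "hand": 0}, {"dx": -28.9, "dy": -29.9, "dz": -4.9, "az": -0.242, "hand": 0}, {"dx": -28.9, "dy": -29.9, "dz": -4.9, "az": -0.242, "hand": 0}, {"dx": -28.9, "dy": -29.9, "dz": -4.9, "az": -0.242, "hand": 0}, {"dx": -28.9, "dy": -29.9, "dz": -4.9, "az": -0.242, "hand": 0}, {"dx": -28.9, "dy": -29.9, "dz": -4.9, "az": -0.242, "hand": 0}, {"dx": -28.9, "dy": -29.9, "dz": -4.9, "az": -0.242, "hand": 0}, {"dx": -28.9, "dy": -29.9, "dz": -4.9, "az": -0.242, "hand": 0}]'

```text
invalid input at $.series[0]: expected keys ax, ay, az, dx, dy, dz, hand
```

send_rows --series '[{"dx": -11.2, "dy": -31, "dz": 3, "hand": 0}, {"dx": -11.2, "dy": -31, "dz": 3, "hand": 0}, {"dx": -11.2, "dy": -31, "dz": 3, "hand": 0}, {"dx": -11.2, "dy": -31, "dz": 3, "hand": 0}, {"dx": -11.2, "dy": -31, "dz": 3, "hand": 0}, {"dx": -11.2, "dy": -31, "dz": 3, "hand": 0}, {"dx": -11.2, "dy": -31, "dz": 3, "hand": 0}, {"dx": -11.2, "dy": -31, "dz": 3, "hand": 0}, {"dx": -11.2, "dy": -31, "dz": 3, "hand": 0}]'

```text
invalid input at $.series[0]: expected keys ax, ay, az, dx, dy, dz, hand
```

```bash
python3 - <<'E'
from h import *
s=read_state();print(s['clock'],s['eef_pos'],s['tool_rot'],s['width'])
im=snap('wrist','w1.png')
m,b=blobs(im,(100,120,60),(130,255,255))
for q,c in b:
    if q[4]<200: continue
    ys,xs=np.nonzero(m[q[1]:q[1]+q[3],q[0]:q[0]+q[2]])
    bx=cv2.boxPoints(cv2.minAreaRect(np.c_[xs+q[0],ys+q[1]].astype(np.float32)))
    print(q,c,[ray(im,*p,205)[:2].round(1).tolist() for p in bx],ray(im,*c,205).round(1))
m,b=blobs(im,(0,110,60),(10,255,255),200);print('lid',[(q,ray(im,*c,130).round()) for q,c in b])
E
```

```text
0.2 [191.86219247 620.68272293 230.73888593] [-3.14048667e+00  4.25368308e-06  2.84174062e+00] 85.35465422188196
lid []
```

View pics/w1.png

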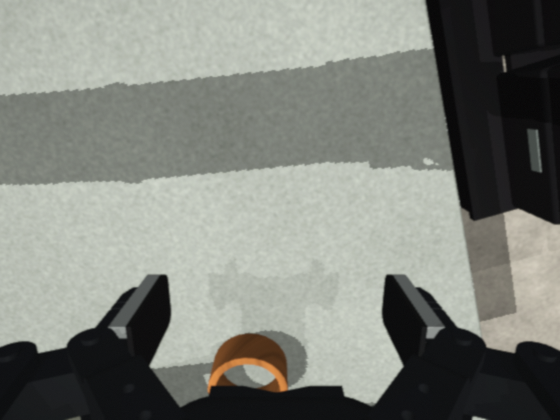

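The moves were refused because every key must be given, so the wrist view shows only the table at the start pose, with the orange ring at (248,365). I'll resend with all the keys.

send_rows --series '[{"ax": 0, "ay": 0, "az": -0.242, "dx": -28.9, "dy": -29.9, "dz": -4.9, "hand": 0}, {"ax": 0, "ay": 0, "az": -0.242, "dx": -28.9, "dy": -29.9, "dz": -4.9, "hand": 0}, {"ax": 0, "ay": 0, "az": -0.242, "dx": -28.9, "dy": -29.9, "dz": -4.9, "hand": 0}, {"ax": 0, "ay": 0, "az": -0.242, "dx": -28.9, "dy": -29.9, "dz": -4.9, "hand": 0}, {"ax": 0, "ay": 0, "az": -0.242, "dx": -28.9, "dy": -29.9, "dz": -4.9, "hand": 0}, {"ax": 0, "ay": 0, "az": -0.242, "dx": -28.9, "dy": -29.9, "dz": -4.9, "hand": 0}, {"ax": 0, "ay": 0, "az": -0.242, "dx": -28.9, "dy": -29.9, "dz": -4.9, "hand": 0}, {"ax": 0, "ay": 0, "az": -0.242, "dx": -28.9, "dy": -29.9, "dz": -4.9, "hand": 0}, {"ax": 0, "ay": 0, "az": -0.242, "dx": -28.9, "dy": -29.9, "dz": -4.9, "hand": 0}, {"ax": 0, "ay": 0, "az": -0.242, "dx": -28.9, "dy": -29.9, "dz": -4.9, "hand": 0}]'

```text
clock: 1.25
eef_pos: [381.5, 246.8, 280.9]
tool_rot: [-3.141, 0.001, 3.077]
force: [-0.4, 0.7, 0.9]
width: 85.4
gripper_force: 0.0
```

send_rows --series '[{"ax": 0, "ay": 0, "az": 0, "dx": -11.2, "dy": -31, "dz": 3, "hand": 0}, {"ax": 0, "ay": 0, "az": 0, "dx": -11.2, "dy": -31, "dz": 3, "hand": 0}, {"ax": 0, "ay": 0, "az": 0, "dx": -11.2, "dy": -31, "dz": 3, "hand": 0}, {"ax": 0, "ay": 0, "az": 0, "dx": -11.2, "dy": -31, "dz": 3, "hand": 0}, {"ax": 0, "ay": 0, "az": 0, "dx": -11.2, "dy": -31, "dz": 3, "hand": 0}, {"ax": 0, "ay": 0, "az": 0, "dx": -11.2, "dy": -31, "dz": 3, "hand": 0}, {"ax": 0, "ay": 0, "az": 0, "dx": -11.2, "dy": -31, "dz": 3, "hand": 0}, {"ax": 0, "ay": 0, "az": 0, "dx": -11.2, "dy": -31, "dz": 3, "hand": 0}, {"ax": 0, "ay": 0, "az": 0, "dx": -11.2, "dy": -31, "dz": 3, "hand": 0}]'

```text
clock: 2.15
eef_pos: [473.7, -64.8, 249.9]
tool_rot: [3.141, -0.001, 3.084]
force: [-0.4, 0.5, -0.9]
width: 85.4
gripper_force: 0.0
```

```bash
python3 - <<'E'
from h import *
s=read_state();print(s['clock'],s['eef_pos'],s['tool_rot'],s['width'])
im=snap('wrist','w2.png')
m,b=blobs(im,(100,120,60),(130,255,255))
for q,c in b:
    if q[4]<200: continue
    ys,xs=np.nonzero(m[q[1]:q[1]+q[3],q[0]:q[0]+q[2]])
    bx=cv2.boxPoints(cv2.minAreaRect(np.c_[xs+q[0],ys+q[1]].astype(np.float32)))
    print(q,c,[ray(im,*p,205)[:2].round(1).tolist() for p in bx],ray(im,*c,205).round(1))
m,b=blobs(im,(0,110,60),(10,255,255),200);print('lid',[(q,ray(im,*c,130).round()) for q,c in b])
E
```

```text
2.15 [473.69630128 -64.84004261 249.86504595] [ 3.14061120e+00 -9.32956488e-04  3.08399031e+00] 85.35383830452884
[259, 165, 25, 132, 3038] [271.8, 230.3] [[430.4, -72.0], [431.1, -59.5], [507.6, -63.4], [506.8, -77.3]] [466.7 -67.5 205. ]
[21, 302, 43, 30, 270] [40.8, 313.5] [[516.8, -220.1], [499.2, -212.4], [505.9, -189.3], [523.8, -196.4]] [ 511.1 -206.8  205. ]
lid [([328, 177, 68, 66, 3435], array([481.,  -1., 130.]))]
```

View pics/w2.png

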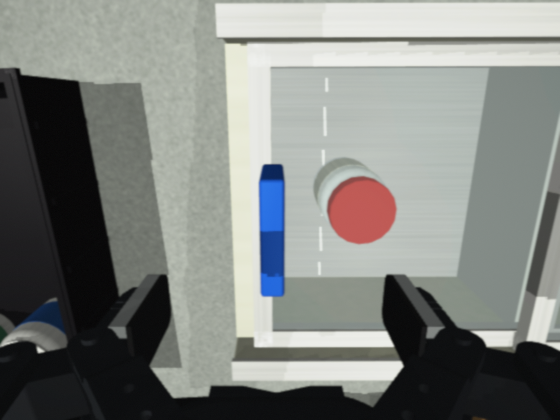

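The blue handle lies between the open fingers (272,230) and the red lid is at (362,210), about (481,-1), which agrees with the first measurement. Next: descend, close, slide.

send_rows --series '[{"ax": 0, "ay": 0, "az": 0, "dx": 0, "dy": -0.2, "dz": 2.5, "hand": 0}, {"ax": 0, "ay": 0, "az": 0, "dx": 0, "dy": -0.2, "dz": 5, "hand": 0}, {"ax": 0, "ay": 0, "az": 0, "dx": 0, "dy": -0.2, "dz": 7, "hand": 0}, {"ax": 0, "ay": 0, "az": 0, "dx": 0, "dy": -0.2, "dz": 7.5, "hand": 0}, {"ax": 0, "ay": 0, "az": 0, "dx": 0, "dy": -0.2, "dz": 7.5, "hand": 0.5}, {"ax": 0, "ay": 0, "az": 0, "dx": 0, "dy": -0.2, "dz": 7.5, "hand": 1}, {"ax": 0, "ay": 0, "az": 0, "dx": 0, "dy": -0.2, "dz": 7.5, "hand": 1}, {"ax": 0, "ay": 0, "az": 0, "dx": 0, "dy": -0.2, "dz": 7.5, "hand": 1}, {"ax": 0, "ay": 0, "az": 0, "dx": 0, "dy": -0.2, "dz": 7.5, "hand": 1}, {"ax": 0, "ay": 0, "az": 0, "dx": 0, "dy": -0.2, "dz": 7.5, "hand": 1}]'

```text
clock: 3.2
eef_pos: [473.9, -67.8, 176.0]
tool_rot: [3.141, 0.001, 3.084]
force: [-0.2, 0.7, 5.3]
width: 13.3
gripper_force: 58.6
```

send_rows --series '[{"ax": 0, "ay": 0, "az": 0, "dx": 0, "dy": 1, "dz": 0, "hand": 1}, {"ax": 0, "ay": 0, "az": 0, "dx": 0, "dy": 2.5, "dz": 0, "hand": 1}, {"ax": 0, "ay": 0, "az": 0, "dx": 0, "dy": 4, "dz": 0, "hand": 1}, {"ax": 0, "ay": 0, "az": 0, "dx": 0, "dy": 5.5, "dz": 0, "hand": 1}, {"ax": 0, "ay": 0, "az": 0, "dx": 0, "dy": 7, "dz": 0, "hand": 1}, {"ax": 0, "ay": 0, "az": 0, "dx": 0, "dy": 8.5, "dz": 0, "hand": 1}, {"ax": 0, "ay": 0, "az": 0, "dx": 0, "dy": 10, "dz": 0, "hand": 1}, {"ax": 0, "ay": 0, "az": 0, "dx": 0, "dy": 11.5, "dz": 0, "hand": 1}, {"ax": 0, "ay": 0, "az": 0, "dx": 0, "dy": 13, "dz": 0, "hand": 1}, {"ax": 0, "ay": 0, "az": 0, "dx": 0, "dy": 14, "dz": 0, "hand": 1}]'

```text
clock: 4.2
eef_pos: [481.7, 72.7, 176.0]
tool_rot: [3.141, 0.001, 3.084]
force: [-2.4, -1.2, 8.3]
width: 12.9
gripper_force: 59.2
```

send_rows --series '[{"ax": 0, "ay": 0, "az": 0, "dx": 0, "dy": 0.3, "dz": 0, "hand": 1}, {"ax": 0, "ay": 0, "az": 0, "dx": 0, "dy": 0.6, "dz": 0, "hand": 1}, {"ax": 0, "ay": 0, "az": 0, "dx": 0, "dy": 0.9, "dz": 0, "hand": 1}, {"ax": 0, "ay": 0, "az": 0, "dx": 0, "dy": 1.2, "dz": 0, "hand": 1}, {"ax": 0, "ay": 0, "az": 0, "dx": 0, "dy": 1.2, "dz": 0, "hand": 1}]'

```text
clock: 4.7
eef_pos: [482.4, 84.4, 176.0]
tool_rot: [3.141, 0.001, 3.084]
force: [-1.6, 0.1, 7.1]
width: 13.1
gripper_force: 59.1
```

send_rows --series '[{"ax": 0, "ay": 0, "az": 0, "dx": 0, "dy": 0.15, "dz": 0, "hand": 1}, {"ax": 0, "ay": 0, "az": 0, "dx": 0, "dy": 0.3, "dz": 0, "hand": 1}, {"ax": 0, "ay": 0, "az": 0, "dx": 0, "dy": 0.45, "dz": 0, "hand": 1}, {"ax": 0, "ay": 0, "az": 0, "dx": 0, "dy": 0.6, "dz": 0, "hand": 1}, {"ax": 0, "ay": 0, "az": 0, "dx": 0, "dy": 0.6, "dz": 0, "hand": 1}]'

```text
clock: 5.2
eef_pos: [482.6, 90.0, 176.0]
tool_rot: [3.141, 0.0, 3.084]
force: [-2.1, -0.6, 7.2]
width: 12.9
gripper_force: 59.2
```

send_rows --series '[{"ax": 0, "ay": 0, "az": 0, "dx": 0, "dy": 0.1, "dz": 0, "hand": 1}, {"ax": 0, "ay": 0, "az": 0, "dx": 0, "dy": 0.2, "dz": 0, "hand": 1}, {"ax": 0, "ay": 0, "az": 0, "dx": 0, "dy": 0.3, "dz": 0, "hand": 1}, {"ax": 0, "ay": 0, "az": 0, "dx": 0, "dy": 0.4, "dz": 0, "hand": 1}]'

```text
clock: 5.6
eef_pos: [482.9, 93.7, 176.0]
tool_rot: [-3.141, 0.0, 3.084]
force: [-3.4, -2.6, 7.6]
width: 13.0
gripper_force: 59.2
```

send_rows --series '[{"ax": 0, "ay": 0, "az": 0, "dx": 0, "dy": 0.1, "dz": 0, "hand": 1}, {"ax": 0, "ay": 0, "az": 0, "dx": 0, "dy": 0.2, "dz": 0, "hand": 1}, {"ax": 0, "ay": 0, "az": 0, "dx": 0, "dy": 0.3, "dz": 0, "hand": 1}, {"ax": 0, "ay": 0, "az": 0, "dx": 0, "dy": 0.3, "dz": 0, "hand": 1}]'

```text
clock: 6.0
eef_pos: [483.1, 96.9, 176.0]
tool_rot: [3.141, 0.0, 3.084]
force: [-1.7, -1.0, 7.2]
width: 13.1
gripper_force: 59.2
```

send_rows --series '[{"ax": 0, "ay": 0, "az": 0, "dx": 0, "dy": 0.1, "dz": 0, "hand": 1}, {"ax": 0, "ay": 0, "az": 0, "dx": 0, "dy": 0.2, "dz": 0, "hand": 1}, {"ax": 0, "ay": 0, "az": 0, "dx": 0, "dy": 0.3, "dz": 0, "hand": 1}, {"ax": 0, "ay": 0, "az": 0, "dx": 0, "dy": 0.3, "dz": 0, "hand": 1}]'

```text
clock: 6.4
eef_pos: [483.0, 97.0, 176.0]
tool_rot: [-3.138, -0.0, 3.082]
force: [-2.4, -7.8, 8.0]
width: 13.1
gripper_force: 59.4
```

send_rows --series '[{"ax": 0, "ay": 0, "az": 0, "dx": 0, "dy": -0.25, "dz": 0, "hand": 1}, {"ax": 0, "ay": 0, "az": 0, "dx": 0, "dy": -0.25, "dz": 0, "hand": 0}, {"ax": 0, "ay": 0, "az": 0, "dx": 0, "dy": -0.25, "dz": 0, "hand": 0}, {"ax": 0, "ay": 0, "az": 0, "dx": 0, "dy": -0.25, "dz": 0, "hand": 0}, {"ax": 0, "ay": 0, "az": 0, "dx": 0, "dy": -0.25, "dz": 0, "hand": 0}, {"ax": 0, "ay": 0, "az": 0, "dx": 0, "dy": -0.25, "dz": 0, "hand": 0}, {"ax": 0, "ay": 0, "az": 0, "dx": 0, "dy": -0.25, "dz": -3, "hand": 0}, {"ax": 0, "ay": 0, "az": 0, "dx": 0, "dy": -0.25, "dz": -7.4, "hand": 0}, {"ax": 0, "ay": 0, "az": 0, "dx": 0, "dy": -0.25, "dz": -7.4, "hand": 0}]'

```text
clock: 7.3
eef_pos: [486.6, 97.8, 253.9]
tool_rot: [3.139, 0.009, 3.083]
force: [0.6, -0.0, 0.4]
width: 85.4
gripper_force: 0.0
```

```bash
python3 - <<'E'
from h import *
s=read_state();print(s['clock'],s['eef_pos'],s['tool_rot'],s['qpos'].round(2))
go([483,0,250],3.084-np.pi/2); go([483,0,250],3.084+np.pi/2)
im=snap('scene','s2.png')
print([(q,ray(im,*c,205).round()) for q,c in blobs(im,(100,120,60),(130,255,255))[1] if 260<c[0]<330])
E
```

```text
7.3 [486.5635668   97.84402966 253.87600682] [3.13856971 0.00949601 3.08349342] [-0.37  0.38  0.16  1.92 -0.08  0.84  1.34]
d cm [-0.21 -9.79  0.36] a [0.01  0.005 1.57 ]
d cm [-0.21 -9.79  0.36] a [-0.005  0.01  -1.571]
[([289, 233, 8, 7, 43], array([508.,  97., 205.])), ([310, 235, 8, 6, 39], array([460., 100., 205.])), ([282, 339, 31, 8, 189], array([497., 334., 205.]))]
```

View pics/s2.png

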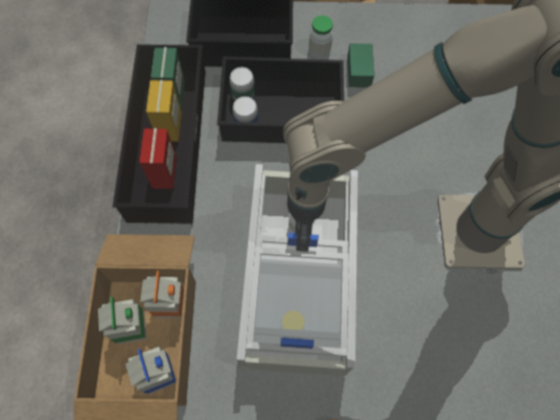

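The right door is open with its handle at about (303,237); the left door has not moved, its handle still at (297,342). The jar spot is hidden by the arm here. Next: move above the jar and turn so that the fingers close along x.

send_rows --series '[{"ax": 0, "ay": 0, "az": 0.15, "dx": 0, "dy": -9.7, "dz": 0, "hand": 0}, {"ax": 0, "ay": 0, "az": 0.3, "dx": 0, "dy": -9.7, "dz": 0, "hand": 0}, {"ax": 0, "ay": 0, "az": 0.45, "dx": 0, "dy": -9.7, "dz": 0, "hand": 0}, {"ax": 0, "ay": 0, "az": 0.6, "dx": 0, "dy": -9.7, "dz": 0, "hand": 0}, {"ax": 0, "ay": 0, "az": 0.75, "dx": 0, "dy": -9.7, "dz": 0, "hand": 0}, {"ax": 0, "ay": 0, "az": 0.9, "dx": 0, "dy": -9.7, "dz": 0, "hand": 0}, {"ax": 0, "ay": 0, "az": 1.05, "dx": 0, "dy": -9.7, "dz": 0, "hand": 0}, {"ax": 0, "ay": 0, "az": 1.2, "dx": 0, "dy": -9.7, "dz": 0, "hand": 0}, {"ax": 0, "ay": 0, "az": 1.35, "dx": 0, "dy": -9.7, "dz": 0, "hand": 0}, {"ax": 0, "ay": 0, "az": 1.5, "dx": 0, "dy": -9.7, "dz": 0, "hand": 0}]'

```text
clock: 8.35
eef_pos: [476.7, 0.5, 248.2]
tool_rot: [-3.14, 0.001, 1.578]
force: [0.3, -0.5, 0.1]
width: 85.7
gripper_force: 0.0
```

send_rows --series '[{"ax": 0, "ay": 0, "az": 0.07, "dx": 0, "dy": 0, "dz": 0, "hand": 0}, {"ax": 0, "ay": 0, "az": 0.07, "dx": 0, "dy": 0, "dz": 0, "hand": 0}, {"ax": 0, "ay": 0, "az": 0.07, "dx": 0, "dy": 0, "dz": 0, "hand": 0}]'

```text
clock: 8.65
eef_pos: [477.0, 0.6, 248.6]
tool_rot: [-3.14, 0.0, 1.516]
force: [1.0, 0.7, -0.6]
width: 85.2
gripper_force: 0.0
```

```bash
python3 - <<'E'
from h import *
s=read_state();print(s['clock'],s['eef_pos'],s['tool_rot'],s['qpos'].round(2))
im=snap('wrist','w3.png')
m,b=blobs(im,(0,110,60),(10,255,255),200);print('lid',[(q,c,ray(im,*c,130).round(1),ray(im,q[0],c[1],130).round(),ray(im,q[0]+q[2],c[1],130).round()) for q,c in b])
E
```

```text
8.65 [477.00269243   0.5566491  248.60645644] [-3.14022468e+00  4.78755451e-04  1.51576435e+00] [-0.49  0.41  0.6   1.97 -0.31  0.85  0.22]
lid [([252, 168, 68, 69, 3630], [285.7, 202.5], array([483.6,   0.9, 130. ]), array([458.,   2., 130.]), array([509.,  -1., 130.]))]
```

View pics/w3.png

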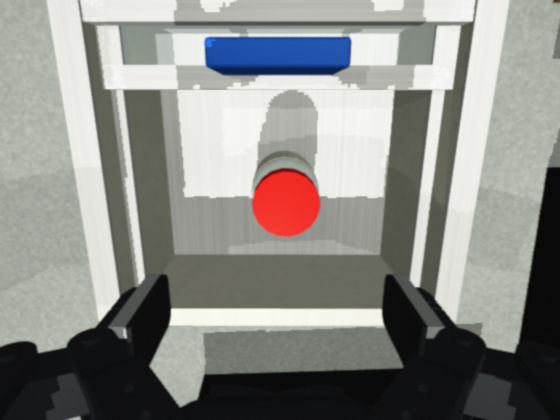

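The jar, lid at (286,202), is uncovered and at (483.6, 0.9), with free space all round it. Next: descend 16.7 cm and close.

send_rows --series '[{"ax": 0, "ay": 0, "az": 0, "dx": 0, "dy": 0.65, "dz": 1, "hand": 0}, {"ax": 0, "ay": 0, "az": 0, "dx": 0, "dy": 0.65, "dz": 3, "hand": 0}, {"ax": 0, "ay": 0, "az": 0, "dx": 0, "dy": 0.65, "dz": 5, "hand": 0}, {"ax": 0, "ay": 0, "az": 0, "dx": 0, "dy": 0.65, "dz": 7, "hand": 0}, {"ax": 0, "ay": 0, "az": 0, "dx": 0, "dy": 0.65, "dz": 9, "hand": 0}, {"ax": 0, "ay": 0, "az": 0, "dx": 0, "dy": 0.65, "dz": 11, "hand": 0}, {"ax": 0, "ay": 0, "az": 0, "dx": 0, "dy": 0.65, "dz": 13, "hand": 0}, {"ax": 0, "ay": 0, "az": 0, "dx": 0, "dy": 0.65, "dz": 15, "hand": 0}, {"ax": 0, "ay": 0, "az": 0, "dx": 0, "dy": 0.65, "dz": 16.7, "hand": 0}, {"ax": 0, "ay": 0, "az": 0, "dx": 0, "dy": 0.65, "dz": 16.7, "hand": 0}]'

```text
clock: 9.7
eef_pos: [482.6, -0.1, 80.0]
tool_rot: [-3.137, 0.0, 1.514]
force: [0.9, 0.7, 0.4]
width: 85.3
gripper_force: 0.0
```

send_rows --series '[{"ax": 0, "ay": 0, "az": 0, "dx": 0, "dy": 0, "dz": 0, "hand": 0.2}, {"ax": 0, "ay": 0, "az": 0, "dx": 0, "dy": 0, "dz": 0, "hand": 0.4}, {"ax": 0, "ay": 0, "az": 0, "dx": 0, "dy": 0, "dz": 0, "hand": 1}, {"ax": 0, "ay": 0, "az": 0, "dx": 0, "dy": 0, "dz": 0, "hand": 1}, {"ax": 0, "ay": 0, "az": 0, "dx": 0, "dy": 0, "dz": 0, "hand": 1}, {"ax": 0, "ay": 0, "az": 0, "dx": 0, "dy": 0, "dz": 0, "hand": 1}]'

```text
clock: 10.3
eef_pos: [484.5, -0.1, 83.5]
tool_rot: [3.14, -0.0, 1.514]
force: [-1.2, -1.1, 6.7]
width: 54.9
gripper_force: 63.3
```

send_rows --series '[{"ax": 0, "ay": 0, "az": 0, "dx": 0, "dy": 0, "dz": -1, "hand": 1}, {"ax": 0, "ay": 0, "az": 0, "dx": 0, "dy": 0, "dz": -2.5, "hand": 1}, {"ax": 0, "ay": 0, "az": 0, "dx": 0, "dy": 0, "dz": -4.5, "hand": 1}, {"ax": 0, "ay": 0, "az": 0, "dx": 0, "dy": 0, "dz": -6.5, "hand": 1}, {"ax": 0, "ay": 0, "az": 0, "dx": 0, "dy": 0, "dz": -8.5, "hand": 1}, {"ax": 0, "ay": 0, "az": 0, "dx": 0, "dy": 0, "dz": -10.5, "hand": 1}, {"ax": 0, "ay": 0, "az": 0, "dx": 0, "dy": 0, "dz": -12.5, "hand": 1}, {"ax": 0, "ay": 0, "az": 0, "dx": 0, "dy": 0, "dz": -14.5, "hand": 1}, {"ax": 0, "ay": 0, "az": 0, "dx": 0, "dy": 0, "dz": -16.5, "hand": 1}, {"ax": 0, "ay": 0, "az": 0, "dx": 0, "dy": 0, "dz": -17.5, "hand": 1}]'

```text
clock: 11.3
eef_pos: [484.4, 0.0, 259.3]
tool_rot: [3.139, -0.001, 1.514]
force: [1.1, -0.7, -2.8]
width: 55.3
gripper_force: 64.8
```

```bash
python3 - <<'E'
from h import *
s=read_state();print(s['clock'],s['eef_pos'],s['tool_rot'],s['force'],s['width'])
go([450,-371,258],1.514)
im=snap('scene','s3.png'); w=snap('wrist'); 
cv2.imwrite('pics/s3.png',cv2.cvtColor(np.hstack([im['pixels'][:,150:450],w['pixels'][:,60:500]]),cv2.COLOR_RGB2BGR))
E
```

```text
11.3 [4.84436397e+02 2.61968282e-02 2.59332177e+02] [ 3.13895982e+00 -6.34178562e-04  1.51378327e+00] [ 1.06007648 -0.74419226 -2.80467863] 55.32457723285751
d cm [-37.24  -1.32   0.11] a [ 0.003 -0.001 -0.   ]
```

View pics/s3.png

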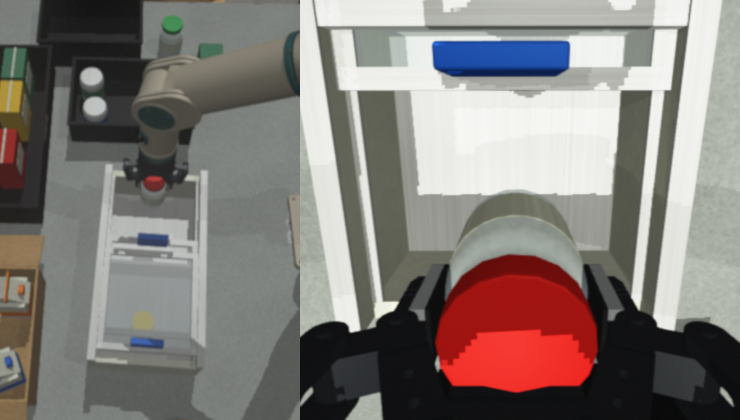

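The jar is held upright between the pads (lid at (515,330) in the wrist half) and above the rim. Next: carry it to the crate.

send_rows --series '[{"ax": 0, "ay": 0, "az": 0, "dx": -2, "dy": 0, "dz": 0, "hand": 1}, {"ax": 0, "ay": 0, "az": 0, "dx": -6, "dy": -0.2, "dz": 0, "hand": 1}, {"ax": 0, "ay": 0, "az": 0, "dx": -10, "dy": -0.4, "dz": 0, "hand": 1}, {"ax": 0, "ay": 0, "az": 0, "dx": -14.5, "dy": -0.6, "dz": 0, "hand": 1}, {"ax": 0, "ay": 0, "az": 0, "dx": -19, "dy": -0.8, "dz": 0, "hand": 1}, {"ax": 0, "ay": 0, "az": 0, "dx": -23.5, "dy": -1, "dz": 0, "hand": 1}, {"ax": 0, "ay": 0, "az": 0, "dx": -28, "dy": -1.1, "dz": 0, "hand": 1}, {"ax": 0, "ay": 0, "az": 0, "dx": -32, "dy": -1.2, "dz": 0, "hand": 1}, {"ax": 0, "ay": 0, "az": 0, "dx": -35.5, "dy": -1.3, "dz": 0, "hand": 1}, {"ax": 0, "ay": 0, "az": 0, "dx": -37.2, "dy": -1.3, "dz": 0, "hand": 1}]'

```text
clock: 12.4
eef_pos: [447.6, -374.3, 256.1]
tool_rot: [-3.139, 0.002, 1.509]
force: [-0.6, 0.6, -2.6]
width: 55.4
gripper_force: 64.7
```

send_rows --series '[{"ax": 0, "ay": 0, "az": 0, "dx": 0, "dy": 0, "dz": 0, "hand": 1}, {"ax": 0, "ay": 0, "az": 0, "dx": 0, "dy": 0, "dz": 0, "hand": 1}, {"ax": 0, "ay": 0, "az": 0, "dx": 0, "dy": 0, "dz": 0, "hand": 1}]'

```text
clock: 12.7
eef_pos: [450.1, -368.7, 256.5]
tool_rot: [-3.141, -0.002, 1.515]
force: [-0.6, 0.5, -2.3]
width: 55.1
gripper_force: 64.7
```

```bash
python3 - <<'E'
from h import *
t=snap('top'); w=snap('wrist'); s=read_state();print(s['eef_pos'],s['tool_rot'],s['force'])
cv2.imwrite('pics/s4.png',cv2.cvtColor(np.hstack([t['pixels'][:,300:],w['pixels'][:,30:530]]),cv2.COLOR_RGB2BGR))
E
```

```text
[ 450.29714644 -368.95545396  256.95129068] [-3.14120984e+00 -1.26623494e-03  1.51587001e+00] [ 0.63878187 -0.88536348 -2.18175506]
```

View pics/s4.png

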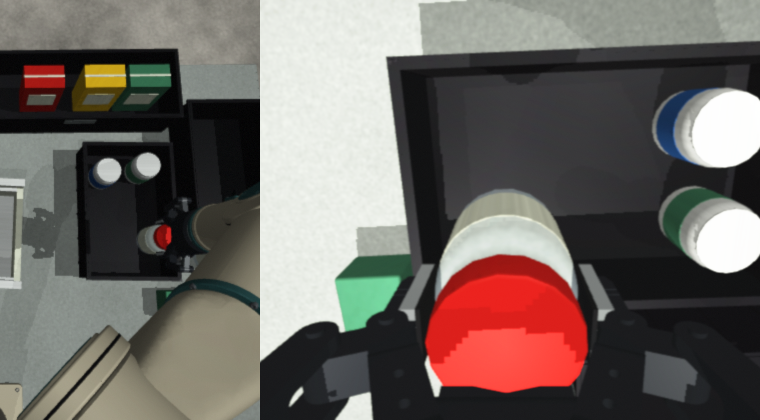

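The jar hangs over the empty near half of the crate, with the tins well off at (700,125) and (725,235). Next: lower it.

send_rows --series '[{"ax": 0, "ay": 0, "az": 0, "dx": 0, "dy": 0, "dz": 2, "hand": 1}, {"ax": 0, "ay": 0, "az": 0, "dx": 0, "dy": 0, "dz": 4.5, "hand": 1}, {"ax": 0, "ay": 0, "az": 0, "dx": 0, "dy": 0, "dz": 7, "hand": 1}, {"ax": 0, "ay": 0, "az": 0, "dx": 0, "dy": 0, "dz": 9.5, "hand": 1}, {"ax": 0, "ay": 0, "az": 0, "dx": 0, "dy": 0, "dz": 12, "hand": 1}, {"ax": 0, "ay": 0, "az": 0, "dx": 0, "dy": 0, "dz": 14.5, "hand": 1}, {"ax": 0, "ay": 0, "az": 0, "dx": 0, "dy": 0, "dz": 16.5, "hand": 1}, {"ax": 0, "ay": 0, "az": 0, "dx": 0, "dy": 0, "dz": 18, "hand": 1}, {"ax": 0, "ay": 0, "az": 0, "dx": 0, "dy": 0, "dz": 19, "hand": 1}, {"ax": 0, "ay": 0, "az": 0, "dx": 0, "dy": 0, "dz": 19, "hand": 1}]'

```text
clock: 13.8
eef_pos: [449.6, -369.7, 66.3]
tool_rot: [-3.14, -0.001, 1.514]
force: [-0.2, 0.9, -2.2]
width: 55.3
gripper_force: 64.7
```

send_rows --series '[{"ax": 0, "ay": 0, "az": 0, "dx": 0, "dy": 0, "dz": 0.1, "hand": 1}, {"ax": 0, "ay": 0, "az": 0, "dx": 0, "dy": 0, "dz": 0.2, "hand": 1}, {"ax": 0, "ay": 0, "az": 0, "dx": 0, "dy": 0, "dz": 0.3, "hand": 1}, {"ax": 0, "ay": 0, "az": 0, "dx": 0, "dy": 0, "dz": 0.4, "hand": 1}, {"ax": 0, "ay": 0, "az": 0, "dx": 0, "dy": 0, "dz": 0.4, "hand": 1}]'

```text
clock: 14.3
eef_pos: [449.9, -370.6, 63.5]
tool_rot: [3.141, 0.0, 1.514]
force: [-0.4, 0.4, -2.0]
width: 55.2
gripper_force: 64.7
```

send_rows --series '[{"ax": 0, "ay": 0, "az": 0, "dx": 0, "dy": 0, "dz": 0.1, "hand": 1}, {"ax": 0, "ay": 0, "az": 0, "dx": 0, "dy": 0, "dz": 0.2, "hand": 1}, {"ax": 0, "ay": 0, "az": 0, "dx": 0, "dy": 0, "dz": 0.3, "hand": 1}, {"ax": 0, "ay": 0, "az": 0, "dx": 0, "dy": 0, "dz": 0.3, "hand": 1}]'

```text
clock: 14.7
eef_pos: [449.7, -370.4, 60.1]
tool_rot: [-3.141, -0.0, 1.514]
force: [-0.4, 0.7, -2.8]
width: 55.1
gripper_force: 64.7
```

send_rows --series '[{"ax": 0, "ay": 0, "az": 0, "dx": 0, "dy": 0, "dz": 0.1, "hand": 1}, {"ax": 0, "ay": 0, "az": 0, "dx": 0, "dy": 0, "dz": 0.15, "hand": 1}, {"ax": 0, "ay": 0, "az": 0, "dx": 0, "dy": 0, "dz": 0.15, "hand": 1}]'

```text
clock: 15.0
eef_pos: [449.8, -370.7, 59.6]
tool_rot: [3.141, -0.0, 1.514]
force: [-0.9, 1.5, 3.9]
width: 55.3
gripper_force: 65.4
```

The force change shows contact at the expected height. Next: release and rise.

send_rows --series '[{"ax": 0, "ay": 0, "az": 0, "dx": 0, "dy": 0, "dz": 0, "hand": 0.3}, {"ax": 0, "ay": 0, "az": 0, "dx": 0, "dy": 0, "dz": 0, "hand": 0.2}, {"ax": 0, "ay": 0, "az": 0, "dx": 0, "dy": 0, "dz": 0, "hand": 0}, {"ax": 0, "ay": 0, "az": 0, "dx": 0, "dy": 0, "dz": 0, "hand": 0}, {"ax": 0, "ay": 0, "az": 0, "dx": 0, "dy": 0, "dz": 0, "hand": 0}, {"ax": 0, "ay": 0, "az": 0, "dx": 0, "dy": 0, "dz": 0, "hand": 0}]'

```text
clock: 15.6
eef_pos: [449.8, -370.6, 58.7]
tool_rot: [-3.142, -0.0, 1.514]
force: [0.9, 0.2, -0.2]
width: 85.3
gripper_force: 0.0
```

send_rows --series '[{"ax": 0, "ay": 0, "az": 0, "dx": 0, "dy": 0, "dz": -1, "hand": 0}, {"ax": 0, "ay": 0, "az": 0, "dx": 0, "dy": 0, "dz": -3, "hand": 0}, {"ax": 0, "ay": 0, "az": 0, "dx": 0, "dy": 0, "dz": -6, "hand": 0}, {"ax": 0, "ay": 0, "az": 0, "dx": 0, "dy": 0, "dz": -9, "hand": 0}, {"ax": 0, "ay": 0, "az": 0, "dx": 0, "dy": 0, "dz": -12, "hand": 0}, {"ax": 0, "ay": 0, "az": 0, "dx": 0, "dy": 0, "dz": -16, "hand": 0}, {"ax": 0, "ay": 0, "az": 0, "dx": 0, "dy": 0, "dz": -19, "hand": 0}, {"ax": 0, "ay": 0, "az": 0, "dx": 0, "dy": 0, "dz": -19, "hand": 0}, {"ax": 0, "ay": 0, "az": 0, "dx": 0, "dy": 0, "dz": -19, "hand": 0}]'

```text
clock: 16.5
eef_pos: [450.0, -370.6, 249.8]
tool_rot: [3.14, 0.001, 1.514]
force: [0.0, 0.6, -0.6]
width: 85.2
gripper_force: 0.0
```

```bash
python3 - <<'E'
from h import *
t=snap('scene'); w=snap('wrist'); s=read_state();print(s['eef_pos'],s['force'],s['qd'].round(3))
print([ray(w,*c,106).round() for q,c in blobs(w,(0,110,60),(10,255,255),200)[1]])
print([ray(t,*c,205).round() for q,c in blobs(t,(100,120,60),(130,255,255))[1] if 260<c[0]<330])
cv2.imwrite('pics/s5.png',cv2.cvtColor(np.hstack([t['pixels'][:,150:450],w['pixels'][:,30:530]]),cv2.COLOR_RGB2BGR))
E
```

```text
[ 449.29446484 -369.77504009  247.94955   ] [-0.01191926  0.1496289   0.17493921] [ 0.003  0.012 -0.004  0.003  0.002 -0.002  0.001]
[array([ 449., -370.,  106.])]
[array([484.,  99., 205.]), array([498., 334., 205.])]
```

View pics/s5.png

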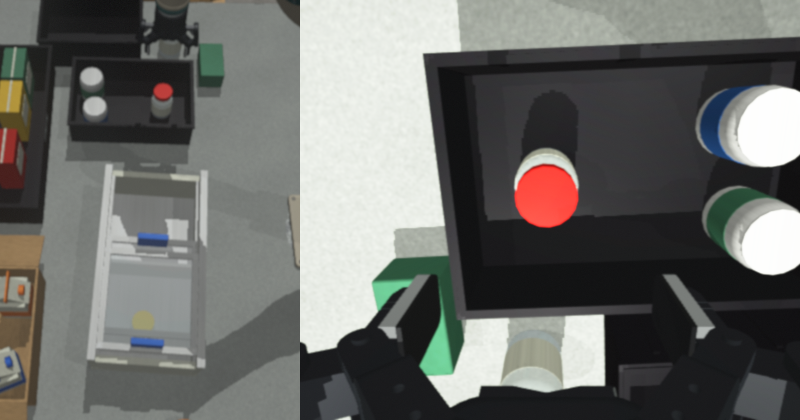

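The jar stands upright on the crate floor (lid at (546,195), measured at (449,-370)). The right door is at its stop and the left door has not moved.

```bash
python3 -c "from h import *; print(finish_job())"
```

```text
the job is handed in; nothing more can be done
None
```

The right door is slid to its stop and the left door has not moved. The red-lidded jar stands upright on the crate floor, and the job was handed in after about 17 s (limit 54 s).

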